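# Wind the power-cut lamp and shut its cover

## Robot

A 6-joint arm with a two-finger parallel gripper is mounted at the origin on the work surface. World frame = base frame: x ahead of the robot, y to its left, z up, the work surface at z = 0. Lengths are in m, angles in rad, forces in N, time in s.
With the tool pointing down it reaches from about 0.425 to 0.95 m from the base axis. Payload 14.7 kg.
Tool frame: the origin (TCP) lies at the very end of the fingers, on their centre line; the grasp point (between the pads) lies 19 mm behind it; z points along the fingers, y is the direction in which the jaws open and shut (so a half turn about z gives the same grasp; the last joint's range is limited). The gripper opens to 85 mm and grips with 20 to 120 N. Pads are 22 mm wide; open, the fingers measure 114 mm over their backs; the gripper's body (76 mm by 85 mm) begins 54 mm behind the grasp point. The pads swing forward as they close: fully open they stand 13 mm farther back than shut.
Start: joints at [1.067, 0.48, 1.596, -0, 1.065, -0.047], TCP at [0.287, 0.583, 0.231] pointing down, gripper open.
Joint ranges: [-2.75, 2.75], [-0.82, 2.05], [0.23, 2.67], [-1.56, 4.7], [0.09, 2.69], [-2.92, 2.92]. Speed limits (rad/s): [1.89, 1.89, 2.39, 3.01, 3.01, 3.01].

## Interface

Orientations are given as a unit quaternion [w, x, y, z].
In Python, from rig import robot gives the robot as it stands. The module is installed in compiled form; this text tells all that it offers.
- The arm moves only by the shell command python3 -m creep 'ROWS' [OPENING] [FORCE]. ROWS is text: rows parted by semicolons, each of 6 numbers parted by spaces: the shift along the world's x, y, z in m, then the turn, a rotation vector about the world's x, y, z in degrees. A call has 1 to 10 rows; each row shifts and turns the commanded pose from where the row before left it; what a row does not reach is not made up. A row lasts 1/10 s, in which the tool goes at most 50 mm and 8.59 degrees, less where a joint would pass 70% of its speed; a pose out of reach is approached as far as the arm can. A call is refused whole if a number of a shift passes 0.05 or a number of a turn 8.59, either way. A call with a gripper value outside its range is refused whole. OPENING is the opening, from 0 (shut) to 1 (fully open), set as the call begins (- or left out, the last holds). The fingers move at their own pace and stop on an object; FORCE is the grip in N (left out, the last holds). Time passes only in rows, so rows that do not move let the fingers close. It gives the time, the measured TCP pose, the force and the opening at its end, in the units of the state.
- robot.state(): the state, without advancing time (a new reading comes with each control period).
- robot.grab_frame(name): name is "side" or "top" or "wrist"; returns the picture (384x512x3 uint8, blue, green, red); there is no depth.
- robot.calibration(name): a dict with "fx", "fy", "cx", "cy" (pixels), "k1" (the pictures are not rectified: a ray, as slopes to the right and down, at radius r is drawn at 1 + k1 r^2 times it, then the intrinsics apply), "R" (3x3) and "t" (3): a world point X has camera coordinates R X + t; the wrist camera has in their place "tool_from_camera" (4x4, takes a point from camera to tool coordinates, whose origin is the TCP and whose axes are the flange's). Camera axes: x right, y down, z forward; pixel columns grow to the right and rows downward; lengths in m; the calibration is good to about 2 mm. A picture is of the moment at which its call begins: read the wrist's pose just before it. calibration takes no time and is no camera call.
- robot.job_done(): hands the job in, once; it reports no verdict.
Trained networks look in the newest picture that a camera, given by its name, has taken for a name from the list of things; names that differ only in an ending like _2 or _b are one class to them, and where a whole thing is asked for, a point or a joint stands for the part that bears it (a point fixed in the world has none). Each returns a list of dicts, best first, with "score" (0 to 1); they miss things now and then, are a little off and sometimes report something else, mostly with a low value. They report only what shows in the picture. A call takes as long as a camera call.
- robot.search_frame(label, camera): "centre" ([x, y, z] in m, in world coordinates, good to about 4 mm: the middle of the surface that is visible of it).
The state is a dict: "t": time; "joints": joint angles; "joint_velocities": joint speeds; "tau": joint torques, N m; "position": TCP position; "orientation": TCP orientation; "contact_force": force on the tool from outside, world axes, zero at the start; "wrist_torque": the same for the moment, N m; "finger_gap": opening from 0.0 (shut) to 1.0 (fully open).
Only numpy, scipy, OpenCV 4.12 (cv2) and the standard library are available. Lean on these libraries where they do the work, as an engineer would, in place of code of your own. Each camera call takes 0.05 s, during which the arm holds its last target.

## Task

Wind up the power-cut lamp: turn its crank clockwise (seen from above) until the resistance suddenly drops away, give it about a quarter of a turn more, and stop there, well before the overwind brake grips, so that the crank is left loose. Then gently lower the hinged cover over the crank until it is fully shut, let go, and leave everything else on the counter undisturbed.

Things in the scene. Friction and masses are not known exactly. Their poses are not given: they have to be found in the camera images.
- lamp: wind-up power-cut lamp, fixed to the counter: teal box case 164 x 160 x 75 mm high with a flat deck on top and a round lens on its -x face. Origin: centre of its underside on the counter; own x points to the hinge side of its cover, y runs along the hinge, z up.
- crank: steel crank on the lamp's deck. Origin on its vertical axis (the case's centre) at deck height, 75 mm above the counter; own x points along the arm to the knob. Wound clockwise seen from above (a stop blocks it within a turn the other way); stays where left. Arm 14 mm wide, its top 15 mm above the deck.
- crank_axis (a point): point on the crank axis at deck height. Winding is opposed by a steady drag of about 0.25 N m (4 to 7 N at the knob); at an unknown angle, 0.4 to 3.8 turns from the start, it drops within a third of a turn to under 1 N at the knob. Wound on over 0.8 turn past that, the overwind brake grips and the drag returns; winding back frees it again.
- knob_center (a point): centre of the crank's red upright knob, a cylinder 20 mm in diameter and 44 mm tall, 45 mm from the crank axis, spanning 18 to 62 mm above the deck (centre 115 mm above the counter). It spins freely on its pin, so a gripper may hold it at a constant yaw while going round.
- cover (a joint): angle of the pale hinged cover (rad): 0 shut on the deck, grows as it opens; starts at 1.9 to 2.1. A stiff friction hinge holds it at any angle; moving it takes about 0.1 to 0.4 N m, some 1 to 2.5 N at the tab.
- cover_hinge (a point): mid-point of the cover's hinge line, 80 mm from the crank axis along the lamp's own +x and 76 mm above the counter; the line runs along the lamp's y. The cover is a box open below, 160 mm from hinge to front wall, 160 mm wide, 74 mm deep, walls 4 mm; it closes over the crank at any crank angle.
- tab (a point): grip point on the cover's red tab: 24 mm out from the middle of the cover's front wall, thus with the cover shut 184 mm from the hinge line towards the lamp's -x and 37 mm above it; it goes round the hinge line with the cover. The tab is 22 mm wide along the hinge line, 14 mm thick and sticks out 42 mm from the wall; with the cover open it points up and away from the crank.
- tray: pink plastic tray 300 x 160 x 30 mm with three cups, fixed; origin at the centre of its underside.
- canister: bystander: steel canister with a brass flip latch, 104 mm diameter, 135 mm tall; origin at the centre of its underside.
- jar: bystander: glass jar with a stopper, 80 mm diameter, 134 mm tall; origin at the centre of its underside.
- ladle: bystander: aluminium ladle lying on the counter, 310 mm long, bowl at its own +x; origin on the counter near its middle.
- tongs: bystander: steel tongs lying on the counter, 250 mm long along own x, 12 mm high; origin on the counter at its middle.
- cup0_rim (a point): bystander: middle of the mouth of the white ceramic cup, 72 mm across and 65 mm tall, standing in the tray.
- cup1_rim (a point): bystander: middle of the mouth of the blue ceramic cup, 72 mm across and 65 mm tall, standing in the tray.
- cup2_rim (a point): bystander: middle of the mouth of the terracotta ceramic cup, 72 mm across and 65 mm tall, standing in the tray.

How it is judged:
On the way, in this order (a step that is already met when the one before it is completed fails the run):
1. the crank is wound until its drag has gone (contact force between crank and lamp below 2 N), for 0.3 s.
2. the cover is shut (value of joint cover below 0.04 rad), for 0.2 s.
At the end, for the whole second after the job is handed in: The crank is at rest in its loose stretch, past the drop of the drag and not in the overwind brake (drag contact inside the lamp under 2 N, about a sixth of the full drag), and the cover is shut to within 0.04 rad (contact force between crank and lamp below 2 N and value of joint cover below 0.04 rad and angular speed of crank below 0.1 rad/s); the robot touches nothing.
It fails at once if the cover is slammed: it closes faster than 2.5 rad/s (velocity of joint cover below -2.5 rad/s).
It fails at once if a bystander is moved by more than 30 mm (distance of any of cup0_rim, cup1_rim, cup2_rim, canister, jar, ladle, tongs from where it was at the start of the episode above 0.03 m).
It also fails if it takes over 72 s, if anything falls off the work surface, if the arm or the gripper's body presses on something with over 40 N, if the wrist force passes 120 N, or if a joint passes its speed limit or range.

## Working session

There is one attempt and no reset: what is moved stays moved. The work goes in short steps, Python scripts to look and compute and a shell command to move; the robot and the scene stay as the last step left them, time stands still between calls to the robot, and variables do not carry over. Pictures are saved under pics/ and viewed, and the job is handed in when it is done.

```bash
mkdir -p pics
python3 - <<'E'
from rig import robot
import cv2,numpy as np
s=robot.state();print(s)
for c in ("side","top"):
    cv2.imwrite(f"pics/{c}0.png",robot.grab_frame(c))
    k=robot.calibration(c);print(c,{a:np.round(b,3).tolist() for a,b in k.items()})
    for l in ("crank","knob_center","tab","cover","lamp","crank_axis","cover_hinge"):
        try:
            print(l,[(np.round(d["centre"],3).tolist(),round(d["score"],2)) for d in robot.search_frame(l,c)[:2]])
        except Exception as e: print(l,e)
E
```

```text
{'t': 0.0, 'joints': array([ 1.06736259e+00,  4.80823061e-01,  1.59685011e+00,  3.35161212e-05,
        1.06508871e+00, -4.66125657e-02]), 'joint_velocities': array([-9.97264848e-05, -4.73195835e-04, -1.48987701e-04,  5.67464558e-04,
        7.29219192e-04,  3.61441357e-04]), 'tau': array([-4.67899532e-03, -9.50617361e+01, -4.30215991e+01, -1.23435270e-04,
        1.17811316e-02,  6.61858007e-05]), 'position': array([0.28650188, 0.58301364, 0.23068694]), 'orientation': array([-1.72869014e-04,  2.26437554e-01,  9.74025509e-01, -5.58666667e-04]), 'contact_force': array([ 0.3212303 ,  0.60278682, -0.09336758]), 'wrist_torque': array([-0.02163017,  0.01097357,  0.04296044]), 'finger_gap': 1.0002722703623712}
side {'fx': 459.621, 'fy': 459.621, 'cx': 261.906, 'cy': 189.475, 'k1': -0.153, 'R': [[0.994, -0.113, -0.015], [-0.084, -0.643, -0.761], [0.076, 0.758, -0.648]], 't': [-0.525, 0.126, 1.432]}
crank [([0.548, -0.038, 0.09], 0.7), ([0.407, 0.414, 0.1], 0.45)]
knob_center [([0.568, -0.041, 0.125], 0.39)]
tab [([0.551, 0.126, 0.112], 0.84)]
cover [([0.549, 0.13, 0.116], 0.65), ([0.549, -0.04, 0.092], 0.52)]
lamp [([0.536, 0.026, 0.072], 0.6), ([0.584, 0.407, 0.095], 0.44)]
crank_axis [([0.554, -0.039, 0.09], 0.6)]
cover_hinge [([0.548, 0.124, 0.112], 0.72)]
top {'fx': 469.196, 'fy': 469.196, 'cx': 257.886, 'cy': 194.228, 'k1': -0.124, 'R': [[0.013, -1.0, -0.024], [-0.997, -0.011, -0.082], [0.082, 0.025, -0.996]], 't': [0.013, 0.548, 1.564]}
crank [([0.537, -0.039, 0.09], 0.47)]
knob_center [([0.426, -0.467, 0.034], 0.75)]
tab [([0.548, 0.111, 0.087], 0.62), ([0.614, -0.474, 0.031], 0.42)]
cover [([0.534, -0.037, 0.094], 0.72), ([0.551, 0.114, 0.087], 0.6)]
lamp [([0.535, 0.04, 0.073], 0.66)]
crank_axis [([0.537, -0.038, 0.091], 0.69), ([0.76, 0.1, 0.029], 0.31)]
cover_hinge [([0.548, 0.113, 0.089], 0.56)]
```

View pics/side0.png

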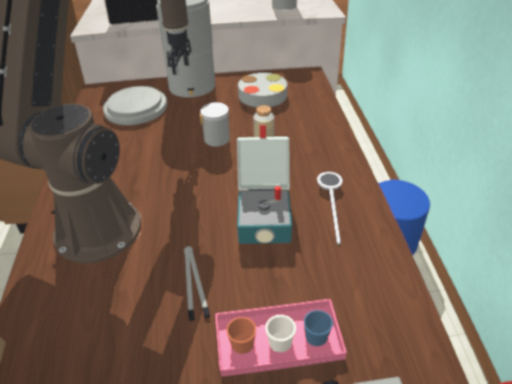

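View pics/top0.png

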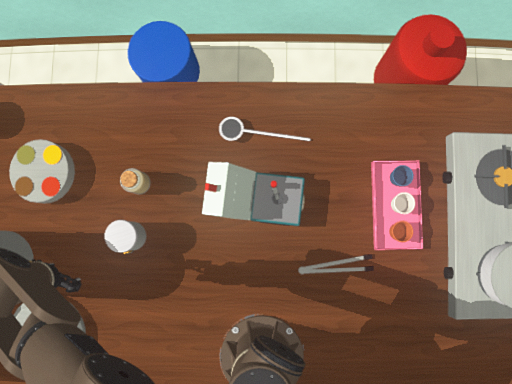

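Run:
```python
import cv2
a=cv2.imread("pics/top0.png")[145:240,190:320];b=cv2.imread("pics/side0.png")[110:250,220:310]
cv2.imwrite("pics/t0z.png",cv2.resize(a,None,fx=6,fy=6,interpolation=cv2.INTER_CUBIC))
cv2.imwrite("pics/s0z.png",cv2.resize(b,None,fx=4,fy=4,interpolation=cv2.INTER_CUBIC))
```

```text
(no output)
```

View pics/t0z.png

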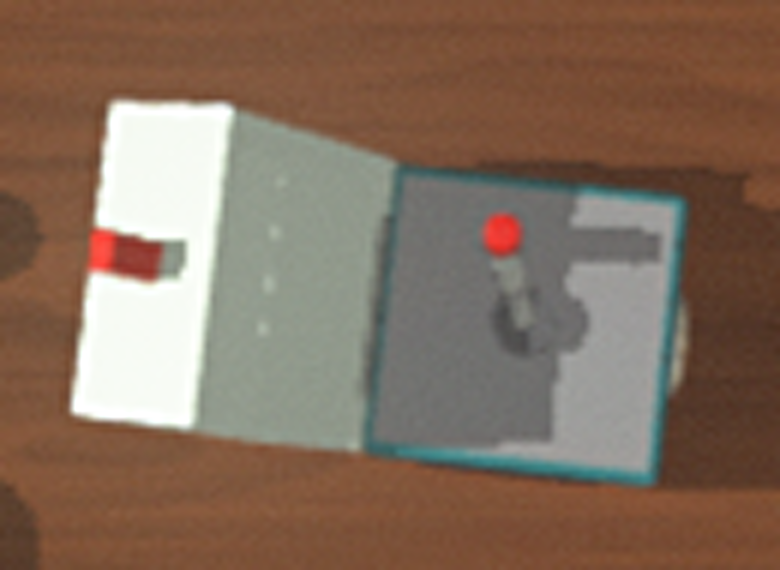

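View pics/s0z.png

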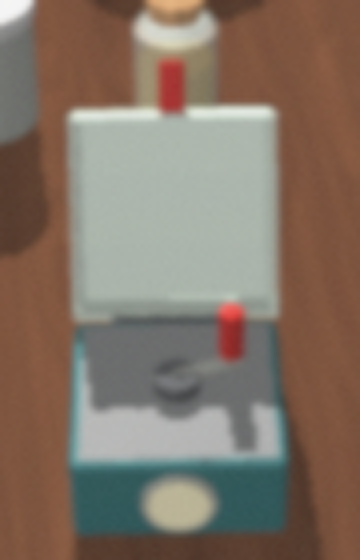

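```bash
cat > h.py <<'E'
from rig import robot
import numpy as np,cv2
def ray(cam,u,v):
    k=robot.calibration(cam);K=np.array([[k['fx'],0,k['cx']],[0,k['fy'],k['cy']],[0,0,1.]])
    p=cv2.undistortPoints(np.array([[[u,v]]],float),K,np.array([k['k1'],0,0,0.]))[0,0]
    R=np.array(k['R']);t=np.array(k['t'])
    return -R.T@t, R.T@np.array([p[0],p[1],1])
def atz(cam,u,v,z):
    o,d=ray(cam,u,v);return o+d*(z-o[2])/d[2]
E
python3 - <<'E'
from h import *
def T(X,Y,z): return atz("top",(X+.5)/6-.5+190,(Y+.5)/6-.5+145,z)
def S(X,Y,z): return atz("side",(X+.5)/4-.5+220,(Y+.5)/4-.5+110,z)
c=[T(*p,.075) for p in((400,165),(368,450),(655,484),(686,198))]
for p in c:print(p.round(4))
m=np.mean(c,0);print("centre",m)
hx=(c[0]+c[1])/2-(c[2]+c[3])/2;print("len",np.linalg.norm(hx),np.linalg.norm((c[0]+c[3]-c[1]-c[2])/2),"yaw",np.degrees(np.arctan2(hx[1],hx[0])))
k=T(502,234,.137);print("knob top",k,np.linalg.norm((k-m)[:2]),np.degrees(np.arctan2(k[1]-m[1],k[0]-m[0])))
k=S(232,311,.137);print("knob side",k)
c=[S(*p,.075) for p in((76,466),(286,462))]
for p in c:print("side",p.round(4))
E
```

```text
[0.6161 0.0241 0.075 ]
[0.4602 0.0394 0.075 ]
[ 0.4436 -0.1163  0.075 ]
[ 0.5996 -0.1323  0.075 ]
centre [ 0.52985926 -0.04630109  0.075     ]
len 0.15695239511637313 0.1567835485647572 yaw 83.93978644306036
knob top [ 0.57223788 -0.03159491  0.137     ] 0.04485777053316918 19.137734261029166
knob side [ 0.57318627 -0.03256862  0.137     ]
side [ 0.448  -0.1173  0.075 ]
side [ 0.5991 -0.1327  0.075 ]
```

```bash
python3 -m creep '0.015 -0.034 0.025 0 0 -4.4;0.018 -0.038 0.02 0 0 -4.4;0.018 -0.038 0.02 0 0 -4.4;0.018 -0.038 0.02 0 0 -4.4;0.018 -0.038 0.015 0 0 -4.4;0.018 -0.038 0 0 0 -4.4;0.018 -0.038 0 0 0 -4.4;0.018 -0.038 0 0 0 -4.4;0.018 -0.038 0 0 0 -4.4;0.018 -0.038 0 0 0 -4.4' 0.7 40
```

```text
t: 1.8
position: [0.4641, 0.2057, 0.3315]
orientation: [0.0, 0.576, 0.817, 0.0]
contact_force: [1.3, 0.3, -0.4]
finger_gap: 0.699
```

```bash
python3 -m creep '0.018 -0.038 0 0 0 -4.4;0.018 -0.038 0 0 0 -4.4;0.018 -0.038 0 0 0 -4.4;0.018 -0.038 0 0 0 -4.4;0.018 -0.038 0 0 0 -4.4;0.018 -0.038 0 0 0 -4.0;0 0 0 0 0 0;0 0 0 0 0 0'
python3 - <<'E'
from h import *
s=robot.state();print(s['t'],s['position'],s['orientation'],s['joints'],s['contact_force'])
cv2.imwrite("pics/w1.png",robot.grab_frame("wrist"));k=robot.calibration("wrist");print(k)
E
```

```text
t: 2.6
position: [0.5717, -0.0215, 0.331]
orientation: [-0.0, 0.745, 0.667, -0.0]
contact_force: [0.0, 1.3, 0.1]
finger_gap: 0.7
2.6 [ 0.57172826 -0.02149685  0.33104191] [-2.28279718e-04  7.44682941e-01  6.67418349e-01 -1.10772787e-04] [-9.06634579e-02  2.83348140e-01  1.64939437e+00  1.59093733e-04
  1.20933531e+00  1.86033142e-02] [0.00265278 1.26806876 0.14229384]
{'fx': 289.61505240875334, 'fy': 289.61505240875334, 'cx': 253.47802704686612, 'cy': 190.26390962317626, 'k1': 0.0012358237795184245, 'tool_from_camera': array([[-5.07059178e-04, -9.45232717e-01, -3.26396775e-01,
         8.33346981e-02],
       [ 9.99999863e-01, -4.37418919e-04, -2.86756619e-04,
        -2.76482564e-04],
       [ 1.28279614e-04, -3.26396875e-01,  9.45232809e-01,
        -1.41848952e-01],
       [ 0.00000000e+00,  0.00000000e+00,  0.00000000e+00,
         1.00000000e+00]])}
```

View pics/w1.png

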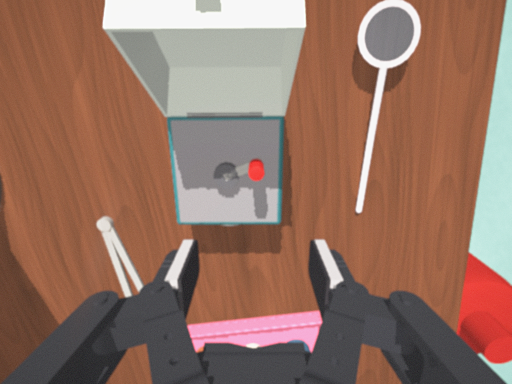

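```bash
cat >> h.py <<'E'
from scipy.spatial.transform import Rotation as Ro
def wz(u,v,z,s=None):
    s=s or robot.state();k=robot.calibration("wrist");K=np.array([[k['fx'],0,k['cx']],[0,k['fy'],k['cy']],[0,0,1.]])
    p=cv2.undistortPoints(np.array([[[u,v]]],float),K,np.array([k['k1'],0,0,0.]))[0,0]
    M=np.array(k['tool_from_camera']);w,x,y,q=s['orientation'];R=Ro.from_quat([x,y,q,w]).as_matrix()
    o=R@M[:3,3]+s['position'];d=R@(M[:3,:3]@np.array([p[0],p[1],1]));return o+d*(z-o[2])/d[2]
E
python3 - <<'E'
from h import *
im=cv2.imread("pics/w1.png")
cv2.imwrite("pics/w1z.png",cv2.resize(im[105:235,155:300],None,fx=5,fy=4.5,interpolation=cv2.INTER_CUBIC))
c=[wz(u,v,.075) for u,v in((168,117),(284,117),(281,222),(178,222))]
for p in c:print(p)
print(np.mean(c,0))
E
```

```text
[0.46265016 0.04111393 0.075     ]
[0.61683564 0.02434152 0.075     ]
[ 0.60089913 -0.12916185  0.075     ]
[ 0.44618237 -0.11235928  0.075     ]
[ 0.53164183 -0.04401642  0.075     ]
```

View pics/w1z.png

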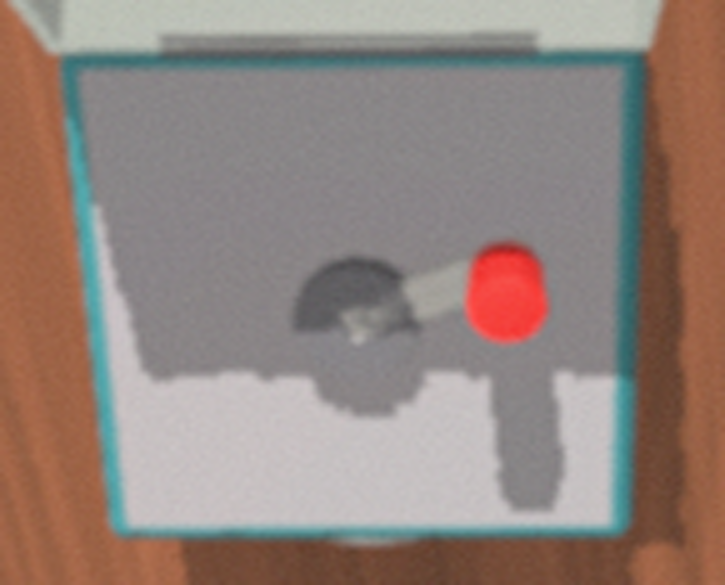

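Run:
```python
from h import *
f=lambda X,Y,z:wz((X+.5)/5-.5+155,(Y+.5)/4.5-.5+105,z)
c=[f(*p,.075) for p in((63,52),(645,52),(630,535),(112,535))]
m=np.mean(c,0);print(np.round(c,4),m)
k=f(507,302,.137);print(k,np.linalg.norm((k-m)[:2]))
```

```text
[[ 0.4618  0.0423  0.075 ]
 [ 0.6164  0.0255  0.075 ]
 [ 0.6001 -0.1316  0.075 ]
 [ 0.4442 -0.1147  0.075 ]] [ 0.53062345 -0.04461657  0.075     ]
[ 0.57297172 -0.02990333  0.137     ] 0.04483141200210829
```

```bash
python3 -m creep '0.001 -0.0095 -0.035 0 0 0;0 0 -0.04 0 0 0;0 0 -0.04 0 0 0;0 0 -0.04 0 0 0;0 0 -0.035 0 0 0;0 0 -0.025 0 0 0;0 0 -0.014 0 0 0;0 0 0 0 0 0;0 0 0 0 0 0'
python3 - <<'E'
from h import *
cv2.imwrite("pics/w2.png",robot.grab_frame("wrist"))
E
```

```text
t: 3.55
position: [0.5732, -0.0297, 0.1032]
orientation: [0.0, 0.744, 0.668, 0.0]
contact_force: [1.2, -0.2, 1.2]
finger_gap: 0.699
```

View pics/w2.png

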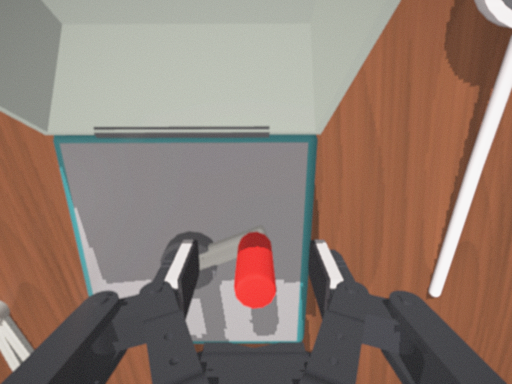

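```bash
python3 - <<'E'
from h import *
print(robot.state()['position'],wz(256,289,.137),wz(170,234,.102),wz(322,240,.102))
E
python3 -m creep '0 -0.001 0 0 0 0;0 0 0 0 0 0;0 0 0 0 0 0;0 0 0 0 0 0;0 0 0 0 0 0' 0 40
```

```text
[ 0.57350284 -0.02985774  0.10365291] [ 0.57412346 -0.0309826   0.137     ] [ 0.52818413 -0.01667713  0.102     ] [ 0.61161933 -0.02952007  0.102     ]
t: 4.1
position: [0.5736, -0.0313, 0.1031]
orientation: [0.001, 0.744, 0.668, 0.001]
contact_force: [0.7, -0.5, 8.2]
finger_gap: 0.225
```

Run:
```python
import numpy as np
a=np.radians(18.5-10*np.arange(37));p=np.c_[np.cos(a),np.sin(a)]*.045
d=np.round(np.diff(np.round(p,4),axis=0),4)
for q in range(4): print(';'.join('%g %g 0 0 0 0'%tuple(r) for r in d[9*q:9*q+9]))
print(np.array([.5308,-.0455])+p[::9])
```

```text
0.0018 -0.0076 0 0 0 0;0.0005 -0.0079 0 0 0 0;-0.0009 -0.0078 0 0 0 0;-0.0022 -0.0075 0 0 0 0;-0.0035 -0.007 0 0 0 0;-0.0047 -0.0063 0 0 0 0;-0.0057 -0.0054 0 0 0 0;-0.0065 -0.0043 0 0 0 0;-0.0072 -0.0032 0 0 0 0
-0.0076 -0.0018 0 0 0 0;-0.0079 -0.0005 0 0 0 0;-0.0078 0.0009 0 0 0 0;-0.0075 0.0022 0 0 0 0;-0.007 0.0035 0 0 0 0;-0.0063 0.0047 0 0 0 0;-0.0054 0.0057 0 0 0 0;-0.0043 0.0065 0 0 0 0;-0.0032 0.0072 0 0 0 0
-0.0018 0.0076 0 0 0 0;-0.0005 0.0079 0 0 0 0;0.0009 0.0078 0 0 0 0;0.0022 0.0075 0 0 0 0;0.0035 0.007 0 0 0 0;0.0047 0.0063 0 0 0 0;0.0057 0.0054 0 0 0 0;0.0065 0.0043 0 0 0 0;0.0072 0.0032 0 0 0 0
0.0076 0.0018 0 0 0 0;0.0079 0.0005 0 0 0 0;0.0078 -0.0009 0 0 0 0;0.0075 -0.0022 0 0 0 0;0.007 -0.0035 0 0 0 0;0.0063 -0.0047 0 0 0 0;0.0054 -0.0057 0 0 0 0;0.0043 -0.0065 0 0 0 0;0.0032 -0.0072 0 0 0 0
[[ 0.57347456 -0.03122129]
 [ 0.54507871 -0.08817456]
 [ 0.48812544 -0.05977871]
 [ 0.51652129 -0.00282544]
 [ 0.57347456 -0.03122129]]
```

```bash
python3 -m creep '0 0 0.001 0 0 0;0.0018 -0.0076 0 0 0 0;0.0005 -0.0079 0 0 0 0;-0.0009 -0.0078 0 0 0 0;-0.0022 -0.0075 0 0 0 0;-0.0035 -0.007 0 0 0 0'
```

```text
t: 4.7
position: [0.5684, -0.0686, 0.1033]
orientation: [-0.0, 0.744, 0.668, 0.0]
contact_force: [0.7, 9.0, -0.0]
finger_gap: 0.22
```

```bash
python3 -m creep '-0.0047 -0.0063 0 0 0 0;-0.0057 -0.0054 0 0 0 0;-0.0065 -0.0043 0 0 0 0;-0.0072 -0.0032 0 0 0 0'
```

```text
t: 5.1
position: [0.5443, -0.0875, 0.1033]
orientation: [-0.0, 0.744, 0.668, 0.001]
contact_force: [3.7, 15.1, -1.7]
finger_gap: 0.224
```

```bash
python3 -m creep '-0.0076 -0.0008 0 0 0 0;-0.0079 -0.0005 0 0 0 0;-0.0078 0.0009 0 0 0 0;-0.0075 0.0022 0 0 0 0;-0.007 0.0035 0 0 0 0;-0.0063 0.0047 0 0 0 0;-0.0054 0.0057 0 0 0 0;-0.0043 0.0065 0 0 0 0;-0.0032 0.0072 0 0 0 0'
```

```text
t: 6.0
position: [0.488, -0.0593, 0.1036]
orientation: [0.001, 0.744, 0.668, 0.0]
contact_force: [6.3, -6.0, -4.3]
finger_gap: 0.223
```

```bash
python3 -m creep '-0.0013 0.0076 0 0 0 0;-0.0005 0.0079 0 0 0 0;0.0009 0.0078 0 0 0 0;0.0022 0.0075 0 0 0 0;0.0035 0.007 0 0 0 0;0.0047 0.0063 0 0 0 0;0.0057 0.0054 0 0 0 0;0.0065 0.0043 0 0 0 0;0.0072 0.0032 0 0 0 0'
```

```text
t: 6.9
position: [0.5148, -0.0018, 0.1032]
orientation: [-0.001, 0.744, 0.668, -0.001]
contact_force: [-6.8, -6.3, 4.6]
finger_gap: 0.22
```

```bash
python3 -m creep '0.0076 0.0018 0 0 0 0;0.0079 0.0005 0 0 0 0;0.0078 -0.0009 0 0 0 0;0.0075 -0.0022 0 0 0 0;0.007 -0.0035 0 0 0 0;0.0063 -0.0047 0 0 0 0;0.0054 -0.0057 0 0 0 0;0.0043 -0.0065 0 0 0 0;0.0032 -0.0072 0 0 0 0'
```

```text
t: 7.8
position: [0.5734, -0.0307, 0.1033]
orientation: [-0.0, 0.744, 0.668, -0.0]
contact_force: [-1.5, 2.0, 0.8]
finger_gap: 0.222
```

```bash
python3 -m creep '0.0018 -0.0076 0 0 0 0;0.0005 -0.0079 0 0 0 0;-0.0009 -0.0078 0 0 0 0'
```

```text
t: 8.1
position: [0.5744, -0.0542, 0.1033]
orientation: [-0.0, 0.744, 0.668, -0.0]
contact_force: [-4.5, 1.1, 1.9]
finger_gap: 0.221
```

```bash
python3 -m creep '-0.0025 -0.0075 0 0 0 0;-0.0036 -0.007 0 0 0 0;-0.0047 -0.0063 0 0 0 0'
```

```text
t: 8.4
position: [0.5634, -0.075, 0.1033]
orientation: [0.0, 0.744, 0.668, 0.0]
contact_force: [-1.7, 2.2, 0.4]
finger_gap: 0.219
```

```bash
python3 -m creep '-0.005 -0.006 0 0 0 0;-0.0058 -0.0053 0 0 0 0;-0.0065 -0.0043 0 0 0 0;-0.0072 -0.0032 0 0 0 0;0 0 0 0 0 0;0 0 0 0 0 0;0 0 0 0 0 0'
```

```text
t: 9.1
position: [0.537, -0.0907, 0.1029]
orientation: [-0.002, 0.744, 0.668, -0.0]
contact_force: [-3.7, 27.1, 5.7]
finger_gap: 0.22
```

```bash
python3 -m creep '0 0.002 0 0 0 0;0 0 0 0 0 0;0 0 0 0 0 0'
```

```text
t: 9.4
position: [0.538, -0.09, 0.1031]
orientation: [-0.001, 0.744, 0.668, -0.0]
contact_force: [-1.4, 12.9, 2.1]
finger_gap: 0.226
```

```bash
python3 -m creep '0 0.0015 0 0 0 0;0 0 0 0 0 0;0 0 0 0 0 0'; python3 -m creep '0 0 0 0 0 0;0 0 0 0 0 0;0 0 0 0 0 0;0 0 0.03 0 0 0;0 0 0.05 0 0 0;0 0 0.05 0 0 0;0 -0.02 0.045 0 0 0;0 -0.03 0.03 0 0 0;0 -0.03 0.02 0 0 0;0 0 0 0 0 0' 0.6
python3 - <<'E'
from h import *
for c in ("top","side","wrist"):
  cv2.imwrite(f"pics/{c}3.png",robot.grab_frame(c))
for c in ("top","side"):
  print([(np.round(d["centre"],3).tolist(),round(d["score"],2)) for d in robot.search_frame("tab",c)[:2]])
E
```

```text
t: 9.7
position: [0.5389, -0.0895, 0.1032]
orientation: [-0.0, 0.744, 0.668, -0.0]
contact_force: [-1.5, 4.1, -0.7]
finger_gap: 0.221
t: 10.7
position: [0.5406, -0.173, 0.3315]
orientation: [0.003, 0.745, 0.667, 0.001]
contact_force: [0.2, -0.0, -0.2]
finger_gap: 0.602
[([0.549, 0.111, 0.093], 0.95)]
[([0.549, 0.12, 0.097], 0.6)]
```

View pics/wrist3.png

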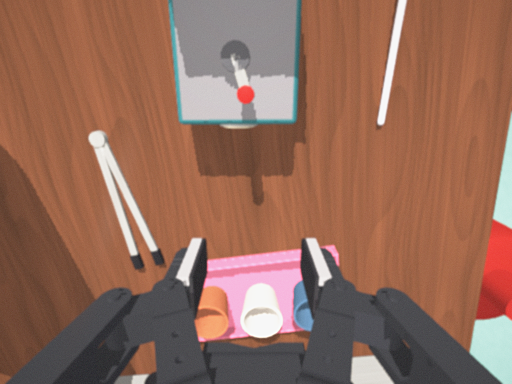

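View pics/side3.png

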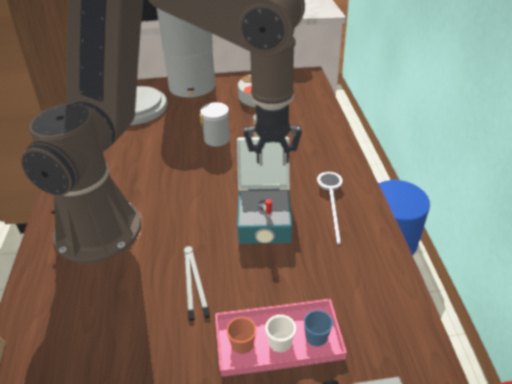

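```bash
cat >> h.py <<'E'
H=np.array([.5392,.0351,.076]);D=np.array([.105,.9945,0])
def body(u,h,w,phi):
    a=(u*np.cos(phi)-h*np.sin(phi));z=u*np.sin(phi)+h*np.cos(phi)
    L=np.array([-D[1],D[0],0])
    return H-D*a/1000+np.array([0,0,z/1000])+L*w/1000
def proj(cam,X):
    k=robot.calibration(cam);c=np.array(k['R'])@X+np.array(k['t']);x,y=c[:2]/c[2];f=1+k['k1']*(x*x+y*y)
    return k['fx']*x*f+k['cx'],k['fy']*y*f+k['cy']
E
python3 - <<'E'
from h import *
for phi in (1.9,2.0,2.1):
    print(phi,"top", [tuple(np.round(((proj("top",body(*p,phi))[0]-190)*6+3,(proj("top",body(*p,phi))[1]-145)*6+3)).astype(int)) for p in((202,37,0),(160,74,80),(160,74,-80),(160,0,80),(160,0,-80),(160,37,0))])
    print(phi,"side", [tuple(np.round(((proj("side",body(*p,phi))[0]-220)*4+2,(proj("side",body(*p,phi))[1]-110)*4+2)).astype(int)) for p in((202,30,0),(160,0,80),(160,0,-80),(0,0,-80))])
for l in ("jar","canister"): print(l,[(np.round(d["centre"],3).tolist(),round(d["score"],2)) for d in robot.search_frame(l,"top")[:2]])
E
```

```text
1.9 top [(np.int64(159), np.int64(252)), (np.int64(109), np.int64(415)), (np.int64(149), np.int64(100)), (np.int64(243), np.int64(430)), (np.int64(283), np.int64(109)), (np.int64(195), np.int64(263))]
1.9 side [(np.int64(173), np.int64(60)), (np.int64(69), np.int64(125)), (np.int64(280), np.int64(121)), (np.int64(279), np.int64(318))]
2.0 top [(np.int64(126), np.int64(250)), (np.int64(88), np.int64(414)), (np.int64(128), np.int64(101)), (np.int64(214), np.int64(427)), (np.int64(254), np.int64(107)), (np.int64(170), np.int64(261))]
2.0 side [(np.int64(173), np.int64(59)), (np.int64(70), np.int64(120)), (np.int64(278), np.int64(117)), (np.int64(279), np.int64(318))]
2.1 top [(np.int64(97), np.int64(249)), (np.int64(71), np.int64(412)), (np.int64(111), np.int64(103)), (np.int64(187), np.int64(424)), (np.int64(227), np.int64(106)), (np.int64(148), np.int64(261))]
2.1 side [(np.int64(173), np.int64(60)), (np.int64(71), np.int64(118)), (np.int64(277), np.int64(114)), (np.int64(279), np.int64(318))]
jar [([0.58, 0.419, 0.097], 0.91)]
canister [([0.4, 0.439, 0.135], 0.7), ([0.478, -0.476, 0.005], 0.63)]
```

```bash
python3 -m creep '0.0017 0.043 0.01 0 0 0;0.0017 0.043 0 0 0 0;0.0017 0.043 0 0 0 0;0.002 0.043 0 0 0 0;0.002 0.043 0 0 0 0;0.002 0.043 0 0 0 0;0.002 0.043 0 0 0 0;0.002 0.043 0 0 0 0;0.002 0.043 0 0 0 0;0 0 0 0 0 0' 0
```

```text
t: 12.05
position: [0.5557, 0.2226, 0.3374]
orientation: [-0.001, 0.743, 0.67, 0.0]
contact_force: [0.4, -0.4, 0.2]
finger_gap: -0.0
```

```bash
python3 -m creep '0 0 -0.03 0 0 0;0 0 -0.04 0 0 0;0 0 -0.04 0 0 0;0 0 -0.02 0 0 0;0 0 0 0 0 0;0 0 0 0 0 0'
python3 - <<'E'
from h import *
for c in ("top","side","wrist"):
  cv2.imwrite(f"pics/{c}4.png",robot.grab_frame(c))
a=cv2.imread("pics/top4.png")[130:250,170:330];b=cv2.imread("pics/side4.png")[90:250,190:340]
cv2.imwrite("pics/z4.png",np.hstack([cv2.resize(a,(400,300)),cv2.resize(b,(281,300))]))
E
```

```text
t: 12.65
position: [0.5564, 0.2176, 0.2086]
orientation: [-0.0, 0.744, 0.668, -0.0]
contact_force: [-0.9, -0.1, -0.1]
finger_gap: 0.0
```

View pics/z4.png

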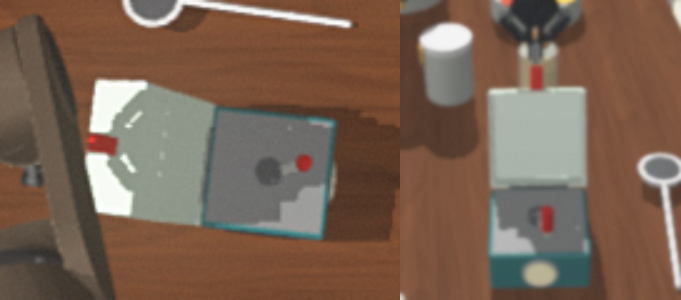

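View pics/wrist4.png

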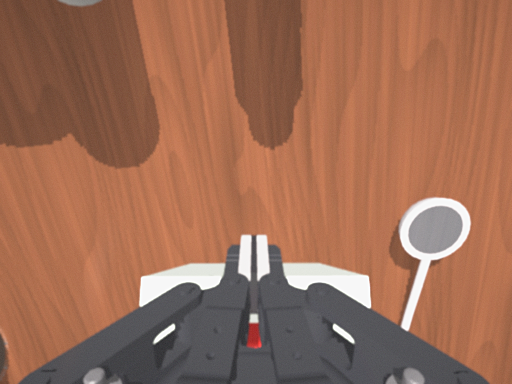

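Run:
```python
from h import *
prev=None
for phi in list(np.arange(2.1,.25,-.1))+[.2,.15,.1,.05,0]:
    c,s=np.cos(phi),np.sin(phi)
    U=202 if phi>np.pi/2 else 192
    a=U*c-44*s; z=U*s+44*c-(15 if phi>np.pi/2 else 0)
    if np.pi/2<phi<1.75: z+=5
    P=H-D*(a-11)/1000; P[2]+=z/1000
    if prev is not None: print("%.2f"%phi,np.round(P,4),"d",np.round(P-prev,4), "corner z",round(160*s+74*c),"tip",round(z))
    else: print(phi,np.round(P,4))
    prev=P
```

```text
2.1 [0.5551 0.1852 0.2132]
2.00 [0.5534 0.1694 0.2264] d [-0.0017 -0.0158  0.0132] corner z 115 tip 150
1.90 [0.5516 0.1524 0.2379] d [-0.0018 -0.017   0.0116] corner z 127 tip 162
1.80 [0.5497 0.1343 0.2477] d [-0.0019 -0.0181  0.0098] corner z 139 tip 172
1.70 [0.5477 0.1153 0.2606] d [-0.002  -0.019   0.0129] corner z 149 tip 185
1.60 [0.5456 0.0956 0.2666] d [-0.0021 -0.0197  0.006 ] corner z 158 tip 191
1.50 [0.5435 0.0762 0.2706] d [-0.0021 -0.0195  0.004 ] corner z 165 tip 195
1.40 [0.5415 0.0567 0.2727] d [-0.0021 -0.0195  0.0021] corner z 170 tip 197
1.30 [0.5394 0.0371 0.2728] d [-0.0021 -0.0196  0.0001] corner z 174 tip 197
1.20 [0.5374 0.0176 0.2709] d [-0.0021 -0.0195 -0.0019] corner z 176 tip 195
1.10 [ 0.5353 -0.0016  0.2671] d [-0.002  -0.0192 -0.0038] corner z 176 tip 191
1.00 [ 0.5334 -0.0203  0.2613] d [-0.002  -0.0187 -0.0057] corner z 175 tip 185
0.90 [ 0.5314 -0.0384  0.2537] d [-0.0019 -0.0181 -0.0076] corner z 171 tip 178
0.80 [ 0.5296 -0.0556  0.2444] d [-0.0018 -0.0172 -0.0094] corner z 166 tip 168
0.70 [ 0.5279 -0.0718  0.2333] d [-0.0017 -0.0162 -0.011 ] corner z 160 tip 157
0.60 [ 0.5263 -0.0868  0.2207] d [-0.0016 -0.015  -0.0126] corner z 151 tip 145
0.50 [ 0.5249 -0.1006  0.2067] d [-0.0014 -0.0137 -0.0141] corner z 142 tip 131
0.40 [ 0.5236 -0.1128  0.1913] d [-0.0013 -0.0122 -0.0154] corner z 130 tip 115
0.30 [ 0.5225 -0.1234  0.1748] d [-0.0011 -0.0107 -0.0165] corner z 118 tip 99
0.20 [ 0.5215 -0.1324  0.1573] d [-0.0009 -0.009  -0.0175] corner z 104 tip 81
0.15 [ 0.5211 -0.1362  0.1482] d [-0.0004 -0.0038 -0.0091] corner z 97 tip 72
0.10 [ 0.5208 -0.1396  0.1389] d [-0.0004 -0.0034 -0.0092] corner z 90 tip 63
0.05 [ 0.5205 -0.1425  0.1295] d [-0.0003 -0.0029 -0.0094] corner z 82 tip 54
0.00 [ 0.5202 -0.1449  0.12  ] d [-0.0003 -0.0024 -0.0095] corner z 74 tip 44
```

```bash
python3 -m creep '-0.0005 -0.016 0.002 0 0 0;-0.0005 -0.016 0.003 0 0 0;-0.0017 -0.016 0.013 0 0 0;-0.0018 -0.017 0.0115 0 0 0;-0.0019 -0.018 0.01 0 0 0;-0.002 -0.019 0.013 0 0 0;-0.0021 -0.02 0.006 0 0 0;-0.0021 -0.0195 0.004 0 0 0'
python3 - <<'E'
from h import *
for c in ("top","side","wrist"):
  cv2.imwrite(f"pics/{c}5.png",robot.grab_frame(c))
a=cv2.imread("pics/top5.png")[130:250,170:330];b=cv2.imread("pics/side5.png")[90:250,190:340]
cv2.imwrite("pics/z5.png",np.hstack([cv2.resize(a,(400,300)),cv2.resize(b,(281,300))]))
E
```

```text
t: 13.6
position: [0.5438, 0.0741, 0.2726]
orientation: [0.001, 0.744, 0.668, 0.001]
contact_force: [2.1, 1.0, -0.0]
finger_gap: -0.001
```

View pics/z5.png

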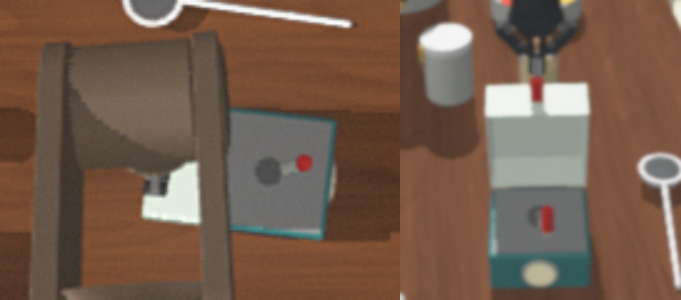

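View pics/wrist5.png

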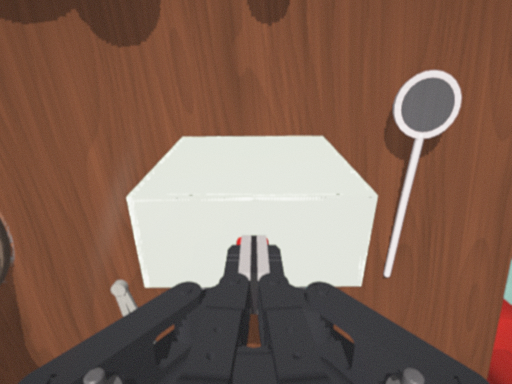

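```bash
python3 -m creep '-0.0031 -0.0195 0.002 0 0 0;-0.0031 -0.0195 0 0 0 0;-0.0021 -0.0195 -0.002 0 0 0;-0.002 -0.019 -0.004 0 0 0;-0.002 -0.0187 -0.0057 0 0 0'
python3 - <<'E'
from h import *
for c in ("side","wrist"):
  cv2.imwrite(f"pics/{c}6.png",robot.grab_frame(c))
a=cv2.imread("pics/wrist6.png");b=cv2.imread("pics/side6.png")[90:250,190:340]
cv2.imwrite("pics/z6.png",np.hstack([cv2.resize(a,(400,300)),cv2.resize(b,(281,300))]))
E
```

```text
t: 14.25
position: [0.5316, -0.0207, 0.2615]
orientation: [0.0, 0.744, 0.668, 0.0]
contact_force: [1.4, 0.6, 2.0]
finger_gap: -0.003
```

View pics/z6.png

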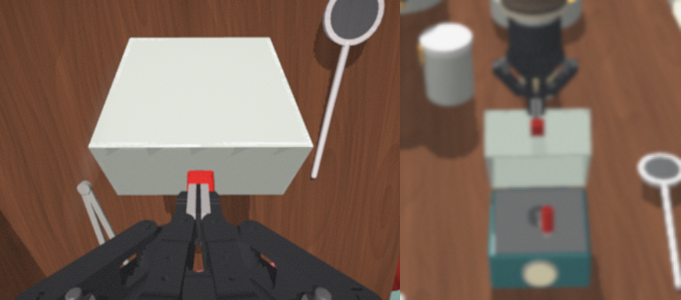

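Contact is good: the cover is near 1 rad with the tab under the fingertips and laterally centred. I'll keep following the arc.

```bash
python3 -m creep '-0.0019 -0.018 -0.0076 0 0 0;-0.0018 -0.017 -0.0094 0 0 0;-0.0017 -0.016 -0.011 0 0 0;-0.0016 -0.015 -0.0126 0 0 0;-0.0014 -0.0137 -0.0141 0 0 0'
python3 - <<'E'
from h import *
for c in ("side","wrist"):
  cv2.imwrite(f"pics/{c}7.png",robot.grab_frame(c))
a=cv2.imread("pics/wrist7.png");b=cv2.imread("pics/side7.png")[90:250,190:340]
cv2.imwrite("pics/z7.png",np.hstack([cv2.resize(a,(400,300)),cv2.resize(b,(281,300))]))
E
```

```text
t: 14.85
position: [0.5233, -0.1002, 0.2061]
orientation: [0.0, 0.744, 0.668, 0.0]
contact_force: [0.9, 0.2, 1.2]
finger_gap: 0.002
```

View pics/z7.png

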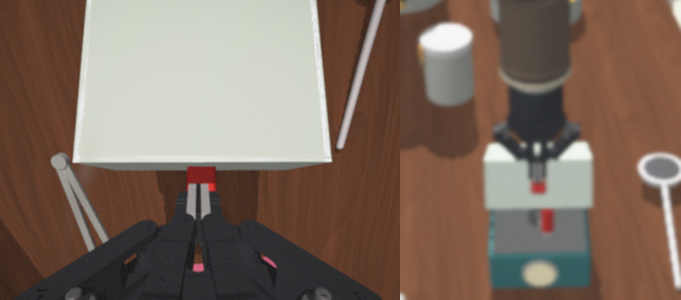

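```bash
python3 -m creep '-0.0013 -0.012 -0.0154 0 0 0;-0.0011 -0.0105 -0.0165 0 0 0;-0.0009 -0.009 -0.0175 0 0 0;-0.0004 -0.0038 -0.009 0 0 0;-0.0004 -0.0034 -0.009 0 0 0;-0.0003 -0.0029 -0.0094 0 0 0'
```

```text
t: 15.55
position: [0.519, -0.1413, 0.1295]
orientation: [0.0, 0.744, 0.668, 0.0]
contact_force: [-1.5, 0.3, 0.3]
finger_gap: -0.003
```

```bash
python3 -m creep '0 -0.0015 -0.0045 0 0 0;0 -0.001 -0.004 0 0 0;0 0 0 0 0 0'
```

```text
t: 15.85
position: [0.5186, -0.144, 0.1208]
orientation: [-0.0, 0.744, 0.668, -0.0]
contact_force: [0.5, -0.2, 0.4]
finger_gap: -0.004
```

```bash
python3 - <<'E'
from h import *
for c in ("side","wrist"):
  cv2.imwrite(f"pics/{c}8.png",robot.grab_frame(c))
a=cv2.imread("pics/wrist8.png");b=cv2.imread("pics/side8.png")[130:250,200:313]
cv2.imwrite("pics/z8.png",np.hstack([cv2.resize(a,(400,300)),cv2.resize(b,(281,300))]))
E
python3 -m creep '0 -0.0005 -0.003 0 0 0;0 0 0 0 0 0'
```

```text
t: 16.15
position: [0.5192, -0.1444, 0.1197]
orientation: [0.001, 0.744, 0.668, 0.001]
contact_force: [-5.8, 4.9, 27.4]
finger_gap: 0.003
```

View pics/z8.png

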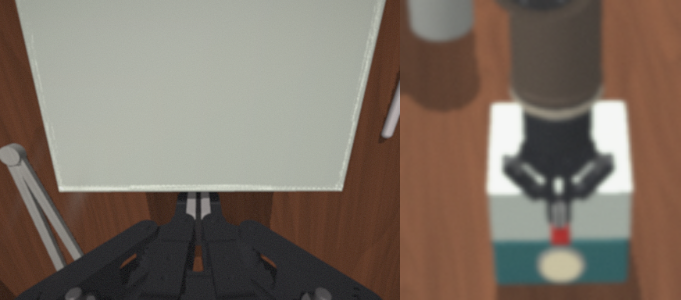

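```bash
python3 -m creep '0 0 0.001 0 0 0;0 0 0 0 0 0;0 0 0.005 0 0 0;0 0 0.03 0 0 0;0 0 0.05 0 0 0;0 -0.03 0.05 0 0 0;0 -0.04 0.03 0 0 0;0 -0.05 0 0 0 0;0 -0.03 0 0 0 0;0 0 0 0 0 0'
python3 - <<'E'
from h import *
for c in ("side","top","wrist"):
  cv2.imwrite(f"pics/{c}9.png",robot.grab_frame(c))
a=cv2.imread("pics/top9.png");b=cv2.imread("pics/side9.png")[130:250,200:313]
cv2.imwrite("pics/z9.png",np.hstack([cv2.resize(a,(400,300)),cv2.resize(b,(281,300))]))
for p in((160,74,80),(160,74,-80),(0,74,-80),(160,0,80),(202,44,0)): print(p,*(f"{(x-200)*2.487:.0f},{(y-130)*2.5:.0f}" for x,y in [proj("side",body(*p,0)),proj("side",body(*p,0.06))]))
E
```

```text
t: 17.15
position: [0.5186, -0.294, 0.2773]
orientation: [0.001, 0.745, 0.667, -0.0]
contact_force: [0.7, 0.1, -0.4]
finger_gap: -0.006
(160, 74, 80) 88,192 88,183
(160, 74, -80) 231,190 231,180
(0, 74, -80) 223,101 223,99
(160, 0, 80) 92,239 91,233
(202, 44, 0) 160,237 160,227
```

View pics/z9.png

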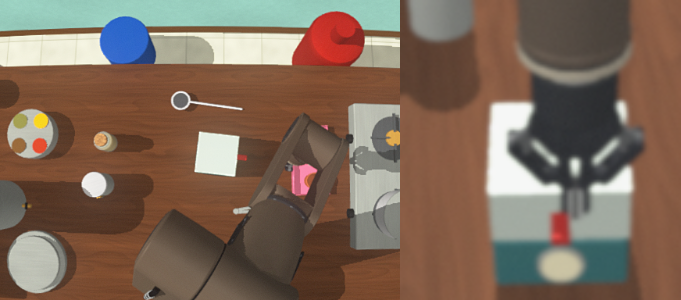

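Run:
```python
from h import *
s=robot.state();print(s['t'],s['contact_force'],abs(s['joint_velocities']).max())
print(robot.job_done())
```

```text
17.3 [0.44394365 0.43365648 0.03457048] 0.01906846578621933
the job is handed in; nothing more can be done
None
```

I wound the lamp, shut the cover and handed the job in at 17.3 s; no verdict is reported.

- **Crank:** I gripped the knob and turned it clockwise. The drag at the knob fell from about 8 N to under 1 N a little over one turn in. I then wound roughly a quarter turn past that and let go. By my angle count it is at most about 190° past the start of the drop, well short of the brake at about 288°.
- **Crank checks:** The last force reading while moving was about 0.5 N along the direction of winding. At the final angle only a sideways load showed, up to 27 N at the wrist because my circle was slightly off-centre, and I eased it to about 4 N before letting go. I made no separate looseness test after releasing.
- **Cover:** I pushed it by the tab at about 1 rad/s until it met the stop. The wrist force there was 27 N and the fingertip height was 0.1197 m, against 0.120 m expected when shut. After backing off, the side picture matches a cover angle of 0, within about 0.01 to 0.02 rad.
- **Surroundings:** The arm was clear of everything at hand-in. In the last top picture the ladle, jar and canister looked undisturbed. The arm hid most of the tray and tongs, so I only know it never came near them.

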